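# Close the coolant strainer: seat the basket, then twist the bayonet lid tight

## Robot

A 6-joint arm with a two-finger parallel gripper is mounted at the origin on a cart in front of the work surface, level with it; the furniture and walls round the work are solid. World frame = base frame: x ahead of the robot, y to its left, z up, the work surface at z = 0. Lengths are in mm, angles in rad, forces in N, time in s.
With the tool pointing down it reaches from about 275 to 750 mm from the base axis. Payload 10.2 kg.
Tool frame: the origin (TCP) lies on the centre line of the jaws, within the pads' length; the fingertips stand 19 mm ahead of it and the grasp point (between the pads) is the TCP; z points along the fingers, y is the line along which they close (so a half turn about z gives the same grasp; the last joint's range is limited). The gripper opens to 85 mm and grips with 20 to 120 N. Pads are 22 mm wide; open, the fingers measure 114 mm over their backs; the gripper's body (76 mm by 85 mm) begins 54 mm behind the grasp point. The pads swing forward as they close: fully open they stand 13 mm farther back than shut.
Start: joints at [-1.464, 0.313, 1.498, -0, 1.331, -0.223], TCP at [170.011, -496.717, 250.294] pointing down, gripper open.
Joint ranges: [-2.94, 2.94], [-0.97, 2.17], [0.19, 2.56], [-1.23, 4.37], [0.02, 3.11], [-2.88, 2.88]. Speed limits (rad/s): [2.39, 2.39, 3.01, 3.14, 3.14, 3.14].

## Interface

Orientations are given as a unit quaternion [w, x, y, z].
In Python, from rig import sense, capture, finish_job, regions_of, mark_of gives the robot as it stands.
- The arm moves only by the tool jog_arm, never from a script. Its argument "series" is text: rows parted by semicolons, each of 7 numbers parted by spaces: the shift along the tool's x, y, z in units of 0.4 m (1.0 is 0.4 m), then the turn, a rotation vector about the tool's x, y, z in units of pi/2 rad (1.0 is pi/2 rad), then the opening, from -1 (shut) to 1 (fully open). A call has 1 to 20 rows; each row is the pose to reach, as a shift and turn from the pose commanded when the call began, along the tool's axes at that moment; what a row does not reach only later rows make up. A row lasts 1/8 s, in which the tool goes at most 62.5 mm and 10.7 degrees, less where a joint would pass 70% of its speed; a pose out of reach is approached as far as the arm can. A call with a number of a shift or a turn outside -1 to 1 is refused whole. A call with a gripper value outside its range is refused whole. The fingers move at their own pace and stop on an object; "grip_force" is the grip in N (left out, the last holds). Time passes only in rows, so rows that repeat a pose let the fingers close. It gives the time, the measured TCP pose, the force, the opening and the grip force at its end, in the units of the state.
- sense(): the state, without advancing time (a new reading comes with each control period).
- capture(name): name is "scene" or "top" or "wrist"; returns a dict with "img" (420x560x3 uint8, red, green, blue), "intrinsics" (3x3 intrinsics, pixels), "dist_coeffs" ([k1, k2, p1, p2, k3] as OpenCV has them; the pictures are not rectified), "R" (3x3) and "t" (3): a world point X has camera coordinates R X + t. Camera axes: x right, y down, z forward; pixel columns grow to the right and rows downward; lengths in mm; the calibration is good to about 2 mm. A picture is of the moment at which its call begins. There is no depth.
- finish_job(): hands the job in; it is judged then, once.
Trained networks look in a picture, given as the dict that the camera call returned (one of the last four; its "shot" number tells which), for a name from the list of things; names that differ only in an ending like _2 or _b are one class to them, and where a whole thing is asked for, a point or a joint stands for the part that bears it (a point fixed in the world has none). Each returns a list of dicts, best first, with "confidence" (0 to 1); they miss things now and then, are a little off and sometimes report something else, mostly with a low value. They report only what shows in the picture. A call takes as long as a camera call.
- regions_of(label, picture): "region" (420x560 bool, what is visible of it) and "point" ([row, column] in pixels, amid what is visible of it).
- mark_of(label, picture): "point" ([row, column] in pixels: a listed point, or the origin of a listed thing).
The state is a dict: "time_s": time; "joints": joint angles; "dq": joint speeds; "tau": joint torques, N m; "eef_pos": TCP position; "ee_rot": TCP orientation; "force": force on the tool from outside, world axes, zero at the start; "wrist_torque": the same for the moment, N m; "grip_width": opening from 0.0 (shut) to 1.0 (fully open); "grip_force": force on a finger pad.
Only numpy, scipy, OpenCV 4.12 (cv2) and the standard library are available. Lean on these libraries where they do the work, as an engineer would, in place of code of your own. Each camera call takes 0.05 s, during which the arm holds its last target. There are 200 camera calls.

## Task

The glass grinder's water strainer has been cleaned and needs closing up: set the basket down into the pot until its rim sits on the ledge, drop the blue lid's three ears through the slots of the collar, and turn the lid clockwise (seen from above) until it is hard home and has pulled itself down tight on its rubber ring. Lean on it no harder than a hand would, neither pressing the ears down on the lugs nor forcing the lid past its stops, and leave the other things on the bench where they are.

Things in the scene. Friction and masses are not known exactly. Their poses are not given: they have to be found in the camera images.
- pot: Dark grey strainer pot, fixed, open on top; origin on its axis at its foot, z up, yaw varies. Foot 124 mm across, body 92 mm across, 80 mm high. Brass nipples along its +x and -x reach 72 mm from the axis, 44 mm up. Round its mouth stands a lighter grey bayonet collar, 114 mm across (102 inside), up to z = 102 mm. Its bore is 62 mm across at the mouth, 52 mm below the ledge.
- pot_ledge (a point): On the pot's axis, 74 mm up, at the ledge inside the pot (6 mm below the mouth) that carries the basket's rim. Axes as the pot's.
- pot_ring (a point): On the pot's axis, 86 mm up, at the top of the black rubber ring (65 to 77 mm across) that lies free on the mouth. The ring gives 5 N per mm. A lid loose on it has its origin at z = 85 to 86 mm in the pot's frame, hard home about 82.4 mm; it then presses with about 18 N, turning takes 0.1 to 0.5 N m, and the ramps hold it by friction when let go.
- pot_rim (a point): On the pot's axis, 102 mm up, level with the collar's rim and the flat tops of its three inward lugs (84 degrees each, 85 mm bore). Between them are three slots 36 degrees wide, edges bevelled 3 mm, with white dots. One slot's middle lies along the pot's +x, but the collar, clamped on by hand, sits up to 0.5 rad off either way: not in any measured pose, feel for it. Axes as the pot's.
- pot_ramps (a point): On the pot's axis, 92 mm up, amid the ramps under the lugs: each falls from z = 93.5 mm beside its slot to 89 mm after 40 degrees clockwise (seen from above), then 4 degrees level, then a stop. From mid-slot the lid meets the stops after 48 degrees (0.84 rad); the ramps bear after 20 to 30 and draw the lid down 3.5 mm, so a hand on it must follow it down. Axes as the pot's.
- lid: Blue plastic lid, 0.14 to 0.24 kg, lying upright at any yaw; origin at the centre of its underside, z up. Disc 80 mm across, 24 mm high, hollow below (57 mm across, 16 mm deep). Three ears at its foot, 28 degrees wide, 7 mm high, out to 49 mm from the axis, at 0, 120 and 240 degrees from its +x, with white dots. Lid, collar and ring slide on each other with friction of about 0.25.
- lid_handle (a point): Centre of the lid's bar handle, 39 mm above its underside. The bar runs along the lid's x: 70 mm long, 12 mm thick, from 26 to 52 mm up; pinch it across (along y).
- basket: Round steel wire strainer basket, 0.09 to 0.16 kg, standing upright at any yaw; origin at the centre of its underside, z up. Cage 41 mm across at the foot, 49 mm at the top; rim 57 mm across, 50 to 53 mm up. Seated, its origin is 24 mm up in the pot's frame; its red bar then ends 10 mm below the collar's rim and the lid's hollow clears it.
- basket_bar (a point): Centre of the basket's straight red grip bar, 63 mm above its underside. The bar runs along the basket's x: 44 mm long, 9 mm thick, 58 to 68 mm up; pinch it across (along y).
- jar: Round amber rosin puck, 51 mm across, 26 mm high, at the right behind the lid's or basket's place; to be left alone. Origin at the centre of its underside.
- glass_nipper_grip: Black oval grip, 25 x 79 x 23 mm, lying behind and left of the pot; to be left alone. Origin at the centre of its underside.
- screwdriver: Screwdriver with a wooden handle, 24 x 194 x 24 mm, lying behind the pot; to be left alone. Origin at the centre of its underside.
- shot_glass: Small clear glass, 48 mm across, 45 mm high, standing behind and right of the pot; to be left alone. Origin at the centre of its underside.

How it is judged:
By the outcome, as a careful person would: the job done as asked, in the order asked, and still so for the second after the job is handed in, with the robot touching nothing.
It also fails if it takes over 67 s, if anything falls off the work surface, if the arm or the gripper's body presses on something with over 40 N, if the wrist force passes 120 N, or if a joint passes its speed limit or range.

## Working session

There is one attempt and no reset: what is moved stays moved. The work goes in short steps, Python scripts to look and compute and a tool call to move; the robot and the scene stay as the last step left them, time stands still between calls to the robot, and variables do not carry over. Pictures are saved under pics/ and viewed, at most 10 in all, crops included, and the job is handed in when it is done.

Besides the shell and the picture viewer there is one more tool, called after "Request:" as name(argument=value, ...) on one line, values as JSON. jog_arm: Moves the arm, as the interface text tells. Shifts and turns lie within -1 to 1; 1 stands for 0.4 m of shift or pi/2 rad of turn. Its arguments: {"type":"object","properties":{"series":{"type":"string"},"grip_force":{"type":"number"}},"required":["series"]}

```bash
mkdir -p pics; ls; cat > h.py <<'E'
import numpy as np, cv2
from rig import sense, capture, finish_job, regions_of, mark_of
def ray(p,px):
    uv=np.array([[[px[1],px[0]]]],float)
    n=cv2.undistortPoints(uv,np.array(p["intrinsics"],float),np.array(p["dist_coeffs"],float))[0,0]
    R=np.array(p["R"]);t=np.array(p["t"])
    d=R.T@np.array([n[0],n[1],1]); return -R.T@t, d/np.linalg.norm(d)
def onz(p,px,z):
    o,d=ray(p,px); return o+d*(z-o[2])/d[2]
def proj(p,X):
    R=np.array(p["R"],float);t=np.array(p["t"],float)
    q=cv2.projectPoints(np.array(X,float).reshape(-1,1,3),cv2.Rodrigues(R)[0],t,np.array(p["intrinsics"],float),np.array(p["dist_coeffs"],float))[0][:,0]
    return q[:,::-1]
def tri(rs):
    A=sum(np.eye(3)-np.outer(d,d) for o,d in rs); b=sum((np.eye(3)-np.outer(d,d))@o for o,d in rs)
    return np.linalg.solve(A,b)
def save(p,n): cv2.imwrite(f"pics/{n}.png",p["img"][:,:,::-1])
E
python3 - <<'E'
from h import *
s=sense(); print(s)
P={n:capture(n) for n in("scene","top","wrist")}
cv2.imwrite("pics/a.png",np.hstack([cv2.resize(P["scene"]["img"],(400,300)),cv2.resize(P["top"]["img"],(400,300))])[:,:,::-1])
save(P["top"],"top")
H=dict(pot=0,pot_rim=102,pot_ledge=74,pot_ring=86,lid=0,lid_handle=39,basket=0,basket_bar=63,jar=0,shot_glass=0,screwdriver=0,glass_nipper_grip=0)
for l,z in H.items():
    for n in("scene","top"):
        r=mark_of(l,P[n])
        print(l,n,[(np.round(m["point"],1).tolist(),round(m["confidence"],2),np.round(onz(P[n],m["point"],z),1)[:2].tolist()) for m in r[:2]])
E
```

```text
pics
{'time_s': 0.0, 'joints': array([-1.46439698e+00,  3.13469200e-01,  1.49847242e+00,  2.84753207e-07,
        1.33103349e+00, -2.23407508e-01]), 'dq': array([ 3.94606160e-04, -1.25842396e-03, -2.02143225e-03, -2.34249425e-04,
       -8.10988714e-05,  1.11683721e-04]), 'tau': array([ 7.47062331e-04, -4.12259209e+01, -2.59743851e+01, -1.26368718e-04,
        4.11069137e-03,  7.36602352e-07]), 'eef_pos': array([ 169.98398157, -496.45279597,  249.71194604]), 'ee_rot': array([-6.90040978e-04,  9.86433983e-01,  1.64156996e-01,  4.05548521e-05]), 'force': array([-1.06895124,  0.74082034, -0.07615567]), 'wrist_torque': array([-0.04786522,  0.0292066 , -0.01060408]), 'grip_force': 0.0, 'grip_width': 1.0017265835282214}
pot scene [([248.0, 276.0], 0.93, [543.3, -33.3])]
pot top [([233.1, 255.7], 0.86, [536.2, -21.5])]
pot_rim scene [([222.6, 274.8], 0.77, [535.9, -22.4])]
pot_rim top [([225.8, 248.6], 0.92, [545.3, -12.6]), ([228.1, 252.4], 0.51, [539.6, -21.5])]
pot_ledge scene [([231.0, 274.3], 0.81, [537.0, -20.4])]
pot_ledge top [([229.3, 251.3], 0.75, [539.5, -16.5])]
pot_ring scene [
[... 456 characters left out ...]
), ([267.4, 195.2], 0.63, [451.7, 136.0])]
basket_bar scene [([277.4, 270.3], 0.74, [450.0, 112.5])]
basket_bar top [([230.9, 255.3], 0.75, [536.3, -25.3]), ([268.2, 196.2], 0.65, [449.7, 119.2])]
jar scene [([185.1, 326.2], 0.59, [591.0, -379.1]), ([188.1, 349.9], 0.32, [517.4, -408.5])]
jar top [([201.4, 393.6], 0.84, [610.3, -387.4]), ([229.6, 253.7], 0.72, [545.5, -16.5])]
shot_glass scene [([205.1, 268.2], 0.71, [682.8, -179.8])]
shot_glass top [([176.1, 317.4], 0.69, [684.1, -188.7])]
screwdriver scene []
screwdriver top [([163.6, 241.1], 0.57, [723.9, 14.5])]
glass_nipper_grip scene [([286.5, 184.1], 0.52, [648.6, 215.3])]
glass_nipper_grip top [([189.4, 161.8], 0.72, [659.1, 225.7])]
```

View pics/a.png

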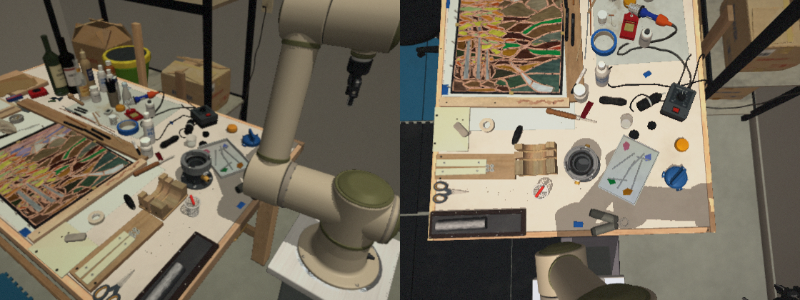

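The top view shows the pot at about (231, 256), the basket at (263, 200) and the lid at (248, 386), which agrees with the networks. Next I'll look closer with the wrist camera.

```bash
cat >> h.py <<'E'
from scipy.spatial.transform import Rotation as Ro
def pose(s=None):
    s=s or sense(); q=s["ee_rot"]; return s["eef_pos"],Ro.from_quat([q[1],q[2],q[3],q[0]])
def down(yaw):  # tool x axis at world angle yaw, pointing down
    c,s=np.cos(yaw),np.sin(yaw); return Ro.from_matrix(np.array([[c,s,0],[s,-c,0],[0,0,-1]]))
def plan(xyz,yaw=None,half=False):
    p,R=pose(); d=R.inv().apply(np.array(xyz)-p)/400
    cur=np.arctan2(*R.as_matrix()[[1,0],[0,0]])
    if half: # choose equivalent nearest
        yaw=cur+(yaw-cur+np.pi/2)%np.pi-np.pi/2
    r=(R.inv()*down(cur if yaw is None else yaw)).as_rotvec()/(np.pi/2)
    print("plan",np.round(d,4),np.round(r,4),"cur yaw",round(float(cur),4))
E
python3 - <<'E'
from h import *
p,R=pose(); w=capture("wrist")
C=-np.array(w["R"]).T@np.array(w["t"])
print("cam in tool",R.inv().apply(C-p), "axis z in tool",R.inv().apply(np.array(w["R"])[2]), "x in tool",R.inv().apply(np.array(w["R"])[0]), np.array(w["intrinsics"])[0,0])
plan([430,100,250],0.3)
E
```

```text
cam in tool [  65.58129539    0.73250356 -123.15775721] axis z in tool [-2.61314406e-01 -8.70182437e-04  9.65253347e-01] x in tool [-6.18838600e-05  9.99999607e-01  8.84753161e-04] 332.866040051322
plan [ 1.0981e+00 -1.2009e+00  8.0000e-04] [-0.    -0.     0.019] cur yaw 0.3298
```

Request:
jog_arm(series="0.77 -0.17 0 0 0 0 1;0.77 -0.17 0 0 0 0 1;0.77 -0.17 0 0 0 0 1;0.77 -0.17 0 0 0 0 1;0.77 -0.17 0 0 0 0 1;0.77 -0.17 0 0 0 0 1;0.77 -0.17 0 0 0 0 1", grip_force=40)

```text
time_s: 2.28
eef_pos: [439.2, -332.7, 250.2]
ee_rot: [-0.0, 0.986, 0.164, -0.0]
force: [0.0, 1.2, 0.3]
grip_width: 0.999
grip_force: 0.0
```

```bash
python3 - <<'E'
from h import *
w=capture("wrist"); save(w,"w1")
for l,z in dict(lid=0,lid_handle=39,jar=0).items():
    print(l,[(np.round(m["point"],1).tolist(),round(m["confidence"],2),np.round(onz(w,m["point"],z),1)[:2].tolist()) for m in mark_of(l,w)[:3]])
r=regions_of("lid",w)
if r: np.save("lidreg.npy",r[0]["region"]); print(r[0]["confidence"],r[0]["region"].sum())
plan([440,110,250],0.3)
print(sense()["time_s"],sense()["eef_pos"])
E
```

```text
lid [([148.8, 313.7], 0.58, [487.7, -359.5])]
lid_handle [([152.3, 320.2], 0.97, [488.0, -361.8])]
jar [([48.2, 375.6], 0.91, [606.2, -384.3])]
0.98 4926
plan [ 3.6050e-01 -1.0483e+00  9.0000e-04] [0.0001 0.     0.0178] cur yaw 0.328
2.525 [ 438.59363655 -333.41888654  250.39543862]
```

View pics/w1.png

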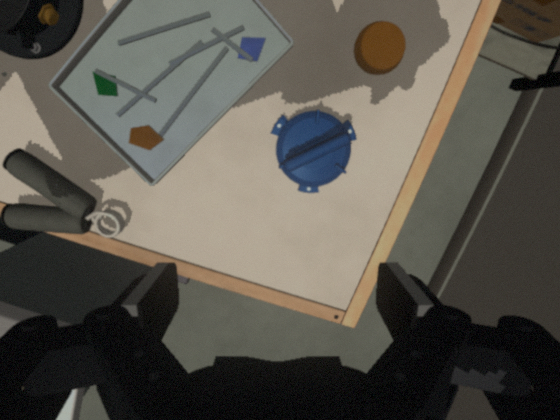

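The lid sits at (148, 314), with ear dots near (131, 352), (122, 278) and (188, 308). The bar points at the ear on the right. The path to the basket passes at height, so I'm moving there now.

Request:
jog_arm(series="0.36 -1 0 0 0 0 1;0.36 -1 0 0 0 0 1;0.36 -1 0 0 0 0 1;0.36 -1 0 0 0 0 1;0.36 -1 0 0 0 0 1;0.36 -1 0 0 0 0 1;0.36 -1 0 0 0 0 1;0.36 -1 0 0 0 0 1")

```text
time_s: 3.52
eef_pos: [445.7, 94.4, 250.4]
ee_rot: [-0.0, 0.986, 0.166, 0.0]
force: [-0.2, -0.4, -0.0]
grip_width: 1.002
grip_force: 0.0
```

```bash
python3 - <<'E'
from h import *
w=capture("wrist"); save(w,"w2")
for l,z in dict(basket=0,basket_bar=63,pot_rim=102,pot_ledge=74,pot=0,pot_ring=86).items():
    print(l,[(np.round(m["point"],1).tolist(),round(m["confidence"],2),np.round(onz(w,m["point"],z),1)[:2].tolist()) for m in mark_of(l,w)[:3]])
print(sense()["time_s"],sense()["eef_pos"])
E
```

```text
basket [([170.8, 255.1], 0.59, [449.9, 121.6])]
basket_bar [([181.8, 250.9], 0.77, [448.5, 121.0]), ([134.8, 405.7], 0.21, [536.8, 0.4])]
pot_rim [([143.7, 452.8], 0.66, [539.8, -24.8]), ([172.5, 257.1], 0.65, [464.9, 117.9])]
pot_ledge [([143.1, 436.6], 0.93, [538.6, -25.0])]
pot [([135.8, 404.4], 0.61, [541.1, -21.9])]
pot_ring [([137.5, 441.3], 0.78, [543.0, -21.2])]
3.875 [446.22565298  91.42346932 250.3061135 ]
```

View pics/w2.png

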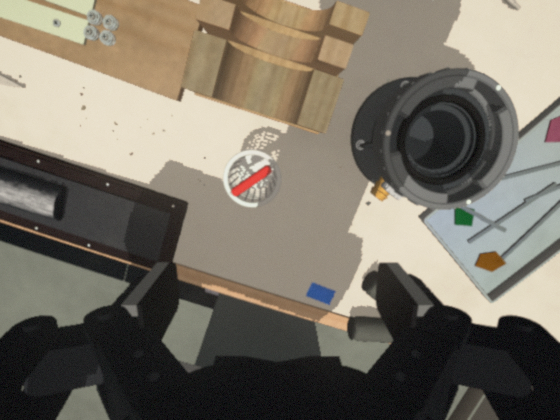

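The basket is at (180, 250), its red bar running from (195, 236) to (170, 272). The pot collar is centred near (137, 450). I'll get precise numbers from colour masks.

```bash
cat >> h.py <<'E'
def redbar(w,z,box=None):
    hsv=cv2.cvtColor(w["img"],cv2.COLOR_RGB2HSV); h,s,v=[hsv[...,i].astype(int) for i in range(3)]
    m=(((h<8)|(h>172))&(s>150)&(v>90)).astype(np.uint8)
    n,lab,st,c=cv2.connectedComponentsWithStats(m); k=1+st[1:,4].argmax()
    ys,xs=np.where(lab==k); P=np.array([onz(w,(a,b),z)[:2] for a,b in zip(ys,xs)])
    (cx,cy),(a,b),ang=cv2.minAreaRect(P.astype(np.float32))
    ev=np.linalg.svd(P-P.mean(0),full_matrices=False)[2][0]
    print("red",len(ys),"centre",np.round(P.mean(0),1),"rect",round(cx,1),round(cy,1),round(a,1),round(b,1),"yaw",round(float(np.arctan2(ev[1],ev[0])),3))
E
python3 - <<'E'
from h import *
w=capture("wrist"); redbar(w,67)
t=capture("top"); redbar(t,67)
print(sense()["joints"])
plan([449,121,150],None)
E
```

```text
red 346 centre [450.2 121.4] rect 450.2 121.3 7.7 41.6 yaw 2.504
red 510 centre [1042.1 -205.1] rect 1045.2 -206.3 53.5 104.7 yaw 2.914
[-5.52893192e-02  1.58947407e-01  1.69375463e+00 -2.15521661e-05
  1.28882700e+00  1.18703351e+00]
plan [ 0.0302 -0.0669  0.2508] [ 0. -0. -0.] cur yaw 0.3285
```

Request:
jog_arm(series="0.033 -0.067 0.1 0 0 0.1 0;0.033 -0.067 0.2 0 0 0.21 0;0.033 -0.067 0.275 0 0 0.32 0;0.033 -0.067 0.275 0 0 0.43 0;0.033 -0.067 0.275 0 0 0.53 0;0.033 -0.067 0.275 0 0 0.616 0;0.033 -0.067 0.275 0 0 0.616 0;0.033 -0.067 0.275 0 0 0.616 0")

```text
time_s: 4.97
eef_pos: [450.0, 121.9, 140.3]
ee_rot: [-0.0, 0.95, -0.312, 0.0]
force: [0.6, -0.5, 0.5]
grip_width: 0.502
grip_force: 0.0
```

```bash
python3 - <<'E'
from h import *
w=capture("wrist"); save(w,"w3"); redbar(w,67)
print(sense()["joints"],sense()["grip_width"],sense()["eef_pos"])
plan([450.2,121.4,75],-0.638)
E
```

```text
red 781 centre [451.  120.5] rect 450.6 120.6 7.5 42.5 yaw 2.495
[1.25556098e-02 3.10552447e-01 1.81515935e+00 4.15344355e-06
 1.01579169e+00 2.21925616e+00] 0.5015504666170977 [449.9515675  121.95971496 140.32591706]
plan [0.0013 0.0008 0.1633] [-0.     -0.      0.0013] cur yaw -0.6359
```

View pics/w3.png

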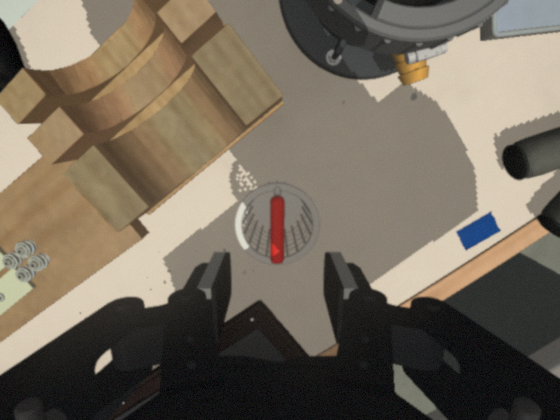

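The bar is centred between the jaws: bar at column 277, jaw midpoint at about 277. Descending and gripping.

Request:
jog_arm(series="0.002 0.001 0.1 0 0 0.003 -0.1;0.002 0.001 0.164 0 0 0.003 -0.1;0.002 0.001 0.164 0 0 0.003 -0.1;0.002 0.001 0.164 0 0 0.003 -1;0.002 0.001 0.164 0 0 0.003 -1;0.002 0.001 0.164 0 0 0.003 -1;0.002 0.001 0.164 0 0 0.003 -1;0.002 0.001 0.164 0 0 0.003 -1", grip_force=40)

```text
time_s: 6.02
eef_pos: [451.0, 121.3, 76.0]
ee_rot: [-0.0, 0.949, -0.316, 0.001]
force: [-0.4, 0.5, 6.5]
grip_width: 0.092
grip_force: 40.9
```

```bash
python3 - <<'E'
from h import *
s=sense(); print(s["force"],s["grip_width"],s["grip_force"],s["eef_pos"],s["wrist_torque"])
E
```

```text
[-0.43663623  0.49339372  6.53882139] 0.0918070812734994 40.89008331298828 [451.00129304 121.3164091   75.95061537] [0.00231235 0.13986846 0.01986431]
```

Request:
jog_arm(series="0 0 -0.05 0 0 0 -1;0 0 -0.15 0 0 0 -1;0 0 -0.3 0 0 0 -1;0 0 -0.4 0 0 0 -1;0 0 -0.4 0 0 0 -1;0 0 -0.4 0 0 0 -1")

```text
time_s: 6.78
eef_pos: [449.8, 121.3, 234.0]
ee_rot: [0.0, 0.949, -0.316, -0.001]
force: [0.1, 0.1, -1.4]
grip_width: 0.09
grip_force: 39.9
```

```bash
python3 - <<'E'
from h import *
s=sense(); print(s["force"],s["grip_width"],s["grip_force"],s["eef_pos"])
w=capture("wrist"); save(w,"w4")
for l,z in dict(pot_rim=102,pot_ledge=74,pot=0,pot_ring=86).items():
    print(l,[(np.round(m["point"],1).tolist(),round(m["confidence"],2),np.round(onz(w,m["point"],z),1)[:2].tolist()) for m in mark_of(l,w)[:3]])
plan([539,-25,236])
# bar pos in hand
redbar(w,s["eef_pos"][2]-9)
E
```

```text
[ 0.08332365  0.09104362 -1.44370352] 0.09025011065017804 39.86396849155426 [449.82443481 121.27043433 234.02254773]
pot_rim []
pot_ledge []
pot [([25.6, 337.6], 0.93, [540.9, -22.0])]
pot_ring []
plan [ 0.3971  0.1595 -0.0055] [0.0006 0.0008 0.    ] cur yaw -0.6425
red 1596 centre [450.5 119.9] rect 449.6 120.5 7.8 44.1 yaw 2.498
```

View pics/w4.png

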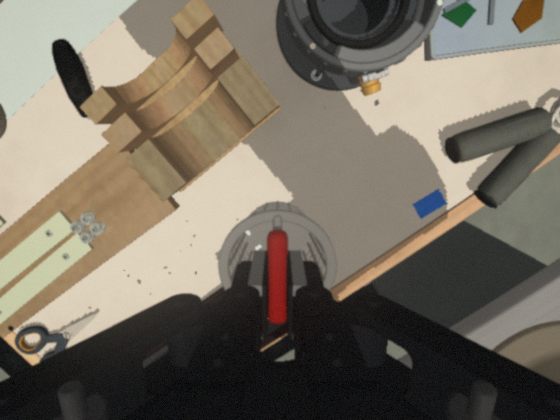

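The basket is held in the jaws and the pot is cut off at the top of the frame. I'll move partway so the pot is in full view, then fit its collar.

Request:
jog_arm(series="0.14 0.05 0 0 0 0 -1;0.14 0.05 0 0 0 0 -1;0.14 0.05 0 0 0 0 -1;0.14 0.05 0 0 0 0 -1")

```text
time_s: 7.52
eef_pos: [482.7, 72.4, 234.6]
ee_rot: [-0.0, 0.949, -0.315, -0.0]
force: [1.0, 0.0, -1.3]
grip_width: 0.091
grip_force: 39.9
```

```bash
cat >> h.py <<'E'
def fitpot(w,c0=(539,-24),rs=((57,102),(42.5,102)),span=10):
    g=cv2.GaussianBlur(cv2.cvtColor(w["img"],cv2.COLOR_RGB2GRAY).astype(np.float32),(0,0),1.0)
    G=np.hypot(cv2.Sobel(g,3,1,0),cv2.Sobel(g,3,0,1)) if False else np.hypot(cv2.Sobel(g,cv2.CV_32F,1,0),cv2.Sobel(g,cv2.CV_32F,0,1))
    G=np.sqrt(G); a=np.linspace(0,2*np.pi,240,endpoint=False); best=[]
    for dx in np.arange(-span,span+.1,.5):
        for dy in np.arange(-span,span+.1,.5):
            sc=0
            for r,z in rs:
                q=proj(w,np.c_[c0[0]+dx+r*np.cos(a),c0[1]+dy+r*np.sin(a),np.full_like(a,z)]).astype(np.float32)
                sc+=cv2.remap(G,q[:,1].copy().reshape(1,-1),q[:,0].copy().reshape(1,-1),cv2.INTER_LINEAR).mean()
            best.append((sc,c0[0]+dx,c0[1]+dy))
    best.sort(reverse=True); return best[:4]
E
python3 - <<'E'
from h import *
w=capture("wrist"); save(w,"w5"); s=sense(); print(s["time_s"],s["eef_pos"])
for l,z in dict(pot_rim=102,pot_ledge=74,pot=0,pot_ring=86).items():
    print(l,[(np.round(m["point"],1).tolist(),round(m["confidence"],2),np.round(onz(w,m["point"],z),1)[:2].tolist()) for m in mark_of(l,w)[:3]])
for rs in (((57,102),),((57,102),(42.5,102)),((62,0),),((31,80),),((32.5,86),(38.5,86))): print(rs,[np.round(b,2).tolist() for b in fitpot(w,rs=rs)[:3]])
t=capture("top")
for rs in (((57,102),),((57,102),(42.5,102))): print("top",rs,[np.round(b,2).tolist() for b in fitpot(t,rs=rs)[:3]])
# unrolled top-down rectification of collar at z=102, 2px/mm
c=(539,-24); X,Y=np.meshgrid(np.arange(-70,70,.25),np.arange(-70,70,.25))
q=proj(w,np.c_[c[0]-Y.ravel()*1.0,c[1]-X.ravel(),np.full(X.size,102.)]).astype(np.float32)
im=cv2.remap(w["img"],q[:,1].reshape(X.shape),q[:,0].reshape(X.shape),cv2.INTER_LINEAR); cv2.imwrite("pics/rect.png",im[:,:,::-1])
E
```

```text
7.575 [482.7603582   72.37390304 234.67662046]
pot_rim [([68.3, 331.9], 0.7, [542.2, -22.2]), ([231.0, 276.8], 0.24, [467.3, 83.3])]
pot_ledge [([74.6, 329.7], 0.86, [540.0, -24.0])]
pot [([82.6, 319.0], 0.74, [541.4, -25.4])]
pot_ring [([69.5, 330.4], 0.87, [542.6, -24.1])]
((57, 102),) [[7.86, 541.0, -22.5], [7.85, 541.0, -23.0], [7.81, 540.5, -22.0]]
((57, 102), (42.5, 102)) [[16.1, 541.0, -23.0], [16.03, 541.0, -23.5], [15.86, 540.5, -23.0]]
((62, 0),) [[6.88, 541.0, -23.0], [6.86, 540.5, -23.0], [6.86, 540.0, -23.0]]
((31, 80),) [[5.94, 543.0, -22.5], [5.93, 543.0, -22.0], [5.9, 543.0, -23.5]]
((32.5, 86), (38.5, 86)) [[12.83, 541.0, -22.5], [12.74, 540.5, -22.5], [12.72, 540.5, -23.0]]
top ((57, 102),) [[11.07, 533.0, -30.0], [11.05, 533.0, -29.5], [11.04, 532.5, -30.0]]
top ((57, 102), (42.5, 102)) [[20.78, 541.5, -22.5], [20.77, 541.0, -22.5], [20.73, 541.0, -22.0]]
```

View pics/rect.png

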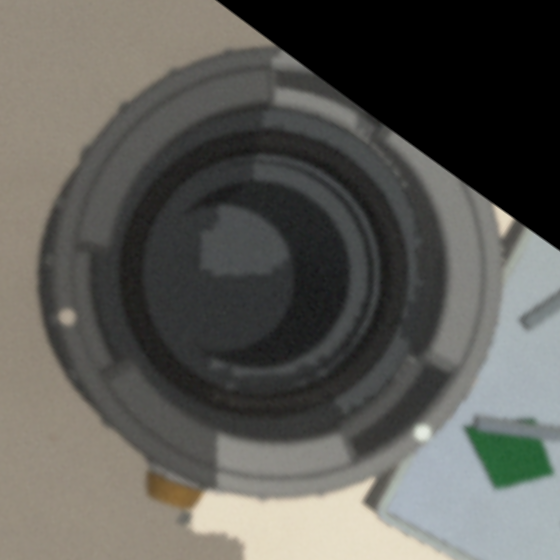

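The rectified collar view (4 px/mm, +x up) shows two slot dots at about (316, 66) and (432, 422). With the pot axis at about (541, -23), the slots lie near 102°, 222° and -18°. Now to lower the basket most of the way in.

Request:
jog_arm(series="0.258 0.1025 0 0 0 0 -1;0.258 0.1025 0 0 0 0 -1;0.258 0.1025 0.05 0 0 0 -1;0.258 0.1025 0.12 0 0 0 -1;0.258 0.1025 0.18 0 0 0 -1;0.258 0.1025 0.24 0 0 0 -1;0.258 0.1025 0.28 0 0 0 -1;0.258 0.1025 0.28 0 0 0 -1;0.258 0.1025 0.28 0 0 0 -1")

```text
time_s: 8.95
eef_pos: [541.7, -23.0, 123.6]
ee_rot: [-0.0, 0.949, -0.316, 0.001]
force: [0.1, -0.2, -1.1]
grip_width: 0.092
grip_force: 39.8
```

```bash
python3 - <<'E'
from h import *
s=sense(); print(s["time_s"],s["force"],s["grip_width"],s["eef_pos"],s["wrist_torque"])
plan([540.7,-22.2,107])
E
```

```text
8.95 [ 0.12330442 -0.1634593  -1.10297685] 0.09202004270152607 [541.68458586 -23.04403525 123.59245153] [ 0.0125986  -0.00575163 -0.0051916 ]
plan [-0.0033 -0.0002  0.0415] [-0.0004 -0.0009  0.    ] cur yaw -0.6425
```

Request:
jog_arm(series="-0.0015 0 0.02 0 0 0 -1;-0.0015 0 0.035 0 0 0 -1;-0.0015 0 0.043 0 0 0 -1;-0.0015 0 0.043 0 0 0 -1")

```text
time_s: 9.45
eef_pos: [540.6, -22.6, 105.2]
ee_rot: [0.0, 0.949, -0.316, -0.0]
force: [0.4, -0.1, -1.1]
grip_width: 0.089
grip_force: 39.9
```

Request:
jog_arm(series="0 0 0.005 0 0 0 -1;0 0 0.009 0 0 0 -1;0 0 0.012 0 0 0 -1;0 0 0.012 0 0 0 -1")

```text
time_s: 9.95
eef_pos: [540.7, -22.6, 100.6]
ee_rot: [0.0, 0.949, -0.316, -0.0]
force: [0.7, 0.2, -2.2]
grip_width: 0.089
grip_force: 39.9
```

Request:
jog_arm(series="0 0 0.0025 0 0 0 -1;0 0 0.005 0 0 0 -1;0 0 0.005 0 0 0 -1")

```text
time_s: 10.32
eef_pos: [540.9, -22.6, 99.8]
ee_rot: [0.0, 0.949, -0.316, 0.0]
force: [-4.3, 1.3, 10.8]
grip_width: 0.094
grip_force: 41.3
```

It's seated: contact came at TCP z of about 100, as expected. Opening only slightly so the ring isn't disturbed, then lifting out.

Request:
jog_arm(series="0 0 -0.004 0 0 0 -0.65;0 0 -0.004 0 0 0 -0.65;0 0 -0.004 0 0 0 -0.65;0 0 -0.03 0 0 0 -0.65;0 0 -0.1 0 0 0 -0.65;0 0 -0.25 0 0 0 -0.5;0 0 -0.36 0 0 0 0;-0.14 -0.05 -0.36 0 0 0 0;-0.25 -0.1 -0.36 0 0 0 0;-0.25 -0.1 -0.36 0 0 0 0")

```text
time_s: 11.58
eef_pos: [483.5, 71.4, 243.8]
ee_rot: [-0.0, 0.949, -0.314, 0.0]
force: [0.7, -0.4, 0.3]
grip_width: 0.502
grip_force: 0.0
```

```bash
python3 - <<'E'
from h import *
w=capture("wrist"); s=sense(); print(s["time_s"],s["eef_pos"],s["force"],s["joints"])
redbar(w,91)
for rs in (((57,102),),((57,102),(42.5,102)),((32.5,86),(38.5,86))): print(rs,[np.round(b,2).tolist() for b in fitpot(w,rs=rs)[:2]])
c=(541,-23); X,Y=np.meshgrid(np.arange(-70,70,.25),np.arange(-70,70,.25))
q=proj(w,np.c_[c[0]-Y.ravel()*1.0,c[1]-X.ravel(),np.full(X.size,102.)]).astype(np.float32)
im=cv2.remap(w["img"],q[:,1].reshape(X.shape),q[:,0].reshape(X.shape),cv2.INTER_LINEAR); cv2.imwrite("pics/rect2.png",im[:,:,::-1])
plan([488,-360,200],0.0)
E
```

```text
11.625 [484.37420395  70.13473562 243.60148681] [ 1.30682227 -0.37064332  0.04622446] [-9.60618562e-02  2.39293656e-01  1.61274215e+00 -1.33334890e-04
  1.28816523e+00  2.11524540e+00]
red 598 centre [539.7 -22.1] rect 539.2 -21.7 8.3 42.3 yaw 2.507
((57, 102),) [[8.22, 541.0, -22.5], [8.21, 541.0, -23.0]]
((57, 102), (42.5, 102)) [[16.3, 541.0, -23.0], [16.16, 541.0, -23.5]]
((32.5, 86), (38.5, 86)) [[14.41, 549.0, -15.0], [14.39, 549.0, -14.5]]
plan [0.6497 0.8569 0.1093] [-1.000e-04 -9.000e-04 -4.077e-01] cur yaw -0.6405
```

View pics/rect2.png

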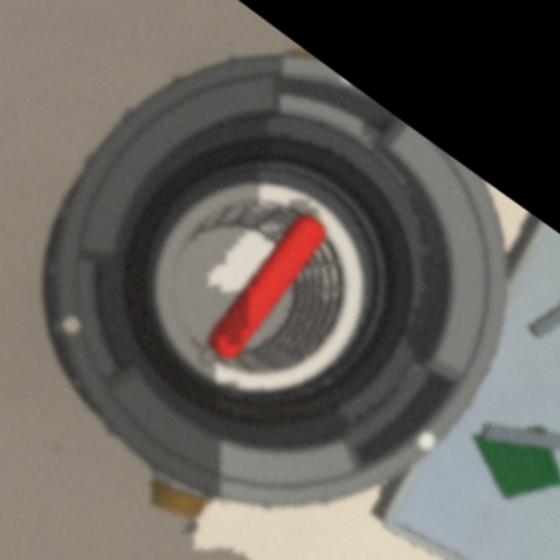

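The basket is seated and level and the ring looks undisturbed. The slot dots at (324, 70) and (439, 427) give a slot middle at about -17.7° (-0.31 rad). Next, the lid. I'll grip with the tool flipped so joint 6 stays mid-range.

Request:
jog_arm(series="0.65 0.857 0 0 0 -0.11 0;0.65 0.857 0 0 0 -0.22 0;0.65 0.857 0 0 0 -0.33 0;0.65 0.857 0 0 0 -0.44 0;0.65 0.857 0 0 0 -0.55 0;0.65 0.857 0 0 0 -0.66 0;0.65 0.857 0 0 0 -0.77 0;0.65 0.857 0 0 0 -0.88 0;0.65 0.857 0 0 0 -1 0;0.65 0.857 0 0 0 -1 0")

```text
time_s: 12.88
eef_pos: [486.9, -362.2, 242.5]
ee_rot: [-0.0, 0.895, 0.446, -0.0]
force: [-0.3, 0.2, 0.0]
grip_width: 0.504
grip_force: 0.0
```

Request:
jog_arm(series="0 0 0.04 0 0 -0.11 0;0 0 0.08 0 0 -0.22 0;0 0 0.1 0 0 -0.33 0;0 0 0.12 0 0 -0.44 0;0 0 0.14 0 0 -0.55 0;0 0 0.16 0 0 -0.66 0;0 0 0.16 0 0 -0.77 0;0 0 0.16 0 0 -0.885 0;0 0 0.16 0 0 -0.885 0;0 0 0.16 0 0 -0.885 0")

```text
time_s: 14.12
eef_pos: [487.3, -361.0, 178.8]
ee_rot: [0.0, 0.403, 0.915, -0.0]
force: [-0.3, 0.7, -0.7]
grip_width: 0.499
grip_force: 0.0
```

```bash
python3 - <<'E'
from h import *
w=capture("wrist"); save(w,"w6"); s=sense(); print(s["time_s"],s["eef_pos"],s["joints"])
for l,z in dict(lid=0,lid_handle=39).items():
    print(l,[(np.round(m["point"],1).tolist(),round(m["confidence"],2),np.round(onz(w,m["point"],z),1)[:2].tolist()) for m in mark_of(l,w)[:3]])
p,R=pose(); print("yaw",np.arctan2(*R.as_matrix()[[1,0],[0,0]]))
r=regions_of("lid",w)[0]["region"]
g=cv2.cvtColor(w["img"],cv2.COLOR_RGB2HSV)
m=((g[...,1]<90)&(g[...,2]>130)&cv2.dilate(r.astype(np.uint8),np.ones((3,3))).astype(bool)).astype(np.uint8)
n,lab,st,c=cv2.connectedComponentsWithStats(m)
for k in range(1,n):
    if st[k,4]>5: print(st[k,4],c[k][::-1],onz(w,c[k][::-1],7)[:2])
E
```

```text
14.175 [ 487.36382773 -360.98483124  178.78885555] [-8.30463833e-01  5.50004539e-01  1.33620185e+00 -1.22461699e-05
  1.25523357e+00 -1.57387965e+00]
lid [([192.5, 278.6], 0.74, [486.0, -358.3])]
lid_handle [([201.9, 283.3], 0.73, [488.5, -355.6])]
yaw 2.3159848852343736
124 [156.38709677 269.86290323] [ 457.41409326 -338.56493247]
27 [164.59259259 326.92592593] [ 499.46355181 -309.71656583]
19 [168.36842105 322.73684211] [ 499.07768327 -314.62674729]
25 [171.6  237.04] [ 444.90119879 -368.23961911]
24 [182.625 231.5  ] [ 447.72159478 -379.12167995]
8 [178.5   330.375] [ 510.48578677 -316.46986496]
11 [195. 235.] [ 457.44540488 -385.6054187 ]
82 [237.58536585 265.18292683] [ 504.89405247 -397.42992247]
```

View pics/w6.png

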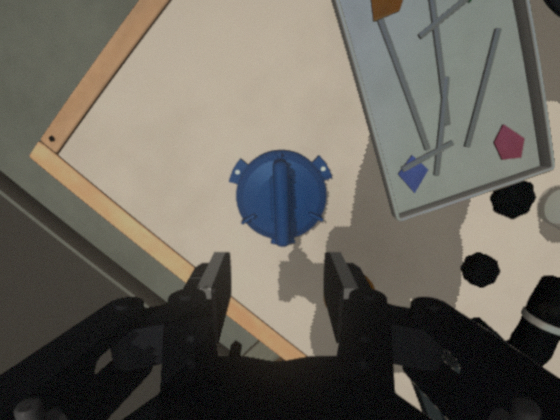

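The lid is at (195, 283), with its bar running from (158, 281) to (242, 284). Two ear dots show at about (170, 238) and (167, 322). I'll localise the dots numerically.

```bash
cat >> h.py <<'E'
def dot(w,rc,win=9):
    r0,c0=int(rc[0]),int(rc[1]); g=w["img"][r0-win:r0+win+1,c0-win:c0+win+1].astype(float)
    v=g.min(2); b=np.median(v); m=np.clip(v-(b+.5*(v.max()-b)),0,None)
    yy,xx=np.mgrid[r0-win:r0+win+1,c0-win:c0+win+1]; return (yy*m).sum()/m.sum(),(xx*m).sum()/m.sum(),v.max()
E
python3 - <<'E'
from h import *
w=capture("wrist"); I=w["img"]
# red channel local maxima surrounded by blue
b=I[...,2].astype(int)-I[...,0]; blue=(b>50).astype(np.uint8)
n,lab,st,c=cv2.connectedComponentsWithStats(cv2.morphologyEx(blue,cv2.MORPH_CLOSE,np.ones((7,7))))
k=[i for i in range(1,n) if lab[195,283]==i][0]
fill=(lab==k); holes=fill&(blue==0)
n2,l2,s2,c2=cv2.connectedComponentsWithStats(holes.astype(np.uint8))
for i in range(1,n2):
    if s2[i,4]>3: print("hole",s2[i,4],np.round(c2[i][::-1],1),np.round(onz(w,c2[i][::-1],7)[:2],1),I[int(c2[i][1]),int(c2[i][0])])
print("bbox",st[k])
p,R=pose(); print("TCP axis at z=39,52 px",proj(w,[[p[0],p[1],39],[p[0],p[1],52]]))
L=[np.array((486,-358.3))]
for r in (175,195,215): print(r,[int(x) for x in I[r,262:304].astype(int).sum(1)])
E
```

```text
hole 5 [155.8 277.2] [ 461.7 -333.8] [47 64 95]
hole 11 [155.5 282.3] [ 464.8 -330.5] [45 51 70]
hole 6 [156.3 265. ] [ 454.2 -341.4] [50 68 97]
hole 222 [203.6 274.5] [ 489.2 -367.2] [35 54 83]
hole 45 [164.2 286.6] [ 472.8 -333.5] [44 55 73]
hole 142 [169.4 316.4] [ 495.4 -318.9] [47 64 90]
hole 102 [172.9 241.2] [ 448.4 -366.6] [ 59  79 111]
hole 8 [181.6 317.5] [ 503.8 -326.1] [43 62 92]
hole 5 [189. 294.] [ 493.  -345.3] [37 55 87]
hole 22 [192.9 320.7] [ 513.2 -331.5] [39 58 88]
hole 6 [193.5 239.8] [ 459.8 -381.5] [ 51  71 102]
hole 8 [198.5 240.2] [ 463.2 -384.8] [ 54  70 102]
hole 6 [203.5 286. ] [ 496.9 -360. ] [35 53 83]
hole 6 [205.5 295. ] [ 504.2 -355.8] [42 58 89]
hole 74 [214.8 249.2] [ 479.3 -390.8] [ 51  70 102]
hole 5 [210. 286.] [ 501.1 -364.5] [36 53 86]
hole 26 [213.2 313.5] [ 521.7 -349.6] [38 53 79]
hole 7 [218.7 314.6] [ 526.1 -352.7] [44 60 90]
hole 8 [227.5 302.9] [ 524.1 -366.1] [34 56 91]
bbox [ 231  153   99   92 5157]
TCP axis at z=39,52 px [[205.81209857 277.73823717]
 [209.86270904 277.77886772]]
175 [281, 276, 288, 292, 281, 286, 282, 283, 276, 268, 229, 177, 186, 197, 213, 227, 223, 230, 218, 214, 219, 204, 202, 187, 169, 160, 153, 154, 165, 165, 172, 174, 185, 210, 231, 234, 233, 229, 228, 226, 230, 232]
195 [234, 228, 231, 231, 219, 220, 214, 213, 208, 195, 195, 201, 180, 182, 197, 216, 219, 224, 217, 221, 199, 205, 192, 185, 182, 166, 144, 125, 141, 144, 152, 157, 185, 194, 212, 224, 212, 206, 216, 221, 212, 214]
215 [223, 212, 224, 212, 224, 227, 219, 217, 206, 211, 200, 196, 192, 188, 192, 195, 206, 211, 220, 213, 207, 216, 198, 187, 189, 157, 151, 146, 154, 151, 150, 167, 173, 199, 207, 215, 200, 198, 202, 200, 203, 211]
```

Request:
jog_arm(series="0.0016 0.0056 0.12 0 0 -0.03 0;0.0016 0.0056 0.24 0 0 -0.03 0;0.0016 0.0056 0.31 0 0 -0.03 0;0.0016 0.0056 0.332 0 0 -0.03 0;0.0016 0.0056 0.332 0 0 -0.03 0;0.0016 0.0056 0.332 0 0 -0.03 -0.3;0.0016 0.0056 0.332 0 0 -0.03 -0.6;0.0016 0.0056 0.332 0 0 -0.03 -1;0.0016 0.0056 0.332 0 0 -0.03 -1;0.0016 0.0056 0.332 0 0 -0.03 -1", grip_force=40)

```text
time_s: 15.62
eef_pos: [489.0, -359.2, 46.9]
ee_rot: [0.001, 0.378, 0.926, -0.0]
force: [0.0, 0.6, 6.7]
grip_width: 0.129
grip_force: 40.4
```

```bash
python3 - <<'E'
from h import *
s=sense(); print(s["force"],s["grip_width"]*85,s["grip_force"],s["eef_pos"],s["wrist_torque"])
p,R=pose(); print("yaw",np.arctan2(*R.as_matrix()[[1,0],[0,0]]))
E
```

```text
[0.01848826 0.60578556 6.70278679] 10.988440688463848 40.36067605018616 [ 488.95053551 -359.23297603   46.92206683] [ 0.15746269  0.1219504  -0.05535047]
yaw 2.3655622556823066
```

Request:
jog_arm(series="0 0 -0.05 0 0 0 -1;0 0 -0.15 0 0 0 -1;0 0 -0.3 0 0 0 -1;0 0 -0.4 0 0 0 -1;0 0 -0.4 0 0 0 -1;0 0 -0.4 0 0 0 -1", grip_force=70)

```text
time_s: 16.38
eef_pos: [488.2, -358.5, 204.6]
ee_rot: [-0.001, 0.378, 0.926, 0.0]
force: [-0.2, -0.2, -1.5]
grip_width: 0.128
grip_force: 68.2
```

```bash
python3 - <<'E'
from h import *
w=capture("wrist"); s=sense(); print(s["time_s"],s["force"],s["eef_pos"],s["joints"],s["wrist_torque"]); p,R=pose(s)
yaw=np.arctan2(*R.as_matrix()[[1,0],[0,0]]); print("yaw",yaw)
# predicted ear dots & outline for nominal grasp
zl=p[2]-46.9; a=yaw+np.pi+np.deg2rad([0,120,240])
for r in (44,46): print(np.round(proj(w,np.c_[p[0]+r*np.cos(a),p[1]+r*np.sin(a),np.full(3,zl+7)]),1))
q=proj(w,[[p[0]-0.035e3*0,p[1],zl+52]]); print("bar top centre",q)
ends=proj(w,[[p[0]+e*np.cos(yaw),p[1]+e*np.sin(yaw),zl+52] for e in(35,-35)]); print("ends",ends)
cv2.imwrite("pics/w7.png",cv2.resize(w["img"][130:400,150:410],None,fx=2.2,fy=2.2)[:,:,::-1])
E
```

```text
16.425 [-0.32665304  0.11413591 -1.75822344] [ 488.11586486 -358.41250342  204.15500383] [-8.26615363e-01  5.27658158e-01  1.30359802e+00  5.62073071e-06
  1.31347752e+00 -1.62132826e+00] [0.0291612  0.00635813 0.00540512]
yaw 2.365508043615489
[[324.5 278.2]
 [211.1 353. ]
 [211.2 203.5]]
[[327.6 278.1]
 [209.2 356.5]
 [209.3 200. ]]
bar top centre [[293.85596502 278.68110476]]
ends [[208.18542312 278.80638218]
 [367.20002178 278.56373899]]
```

View pics/w7.png

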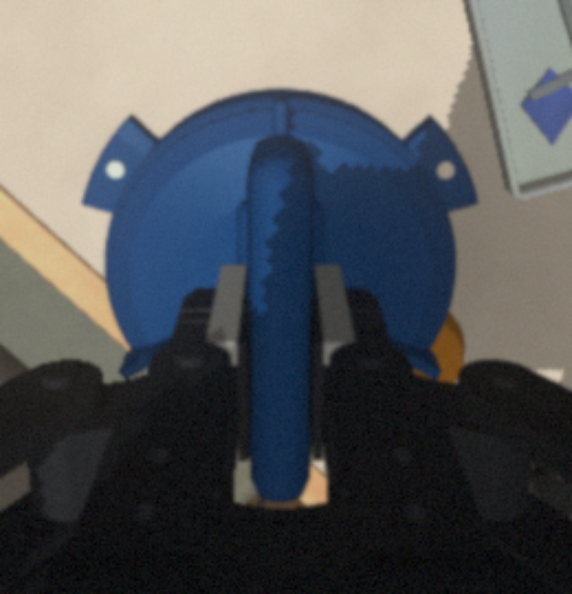

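In hand, the ear dots in the crop sit at (115, 170) and (445, 170), equal rows, so the lid is square to the tool with its +x ear toward the tool's -x. The lid centre is about 1.7 mm along tool +x. Carrying it over the pot.

Request:
jog_arm(series="0.489 0.694 0 0 0 -0.05 -1;0.489 0.694 0 0 0 -0.1 -1;0.489 0.694 0 0 0 -0.15 -1;0.489 0.694 0 0 0 -0.2 -1;0.489 0.694 0 0 0 -0.25 -1;0.489 0.694 0 0 0 -0.297 -1;0.489 0.694 0 0 0 -0.297 -1;0.489 0.694 0.05 0 0 -0.297 -1;0.489 0.694 0.1 0 0 -0.297 -1;0.489 0.694 0.1 0 0 -0.297 -1")

```text
time_s: 17.68
eef_pos: [542.4, -24.6, 164.1]
ee_rot: [-0.002, 0.155, 0.988, 0.0]
force: [-0.1, -0.4, -1.4]
grip_width: 0.125
grip_force: 68.5
```

```bash
python3 - <<'E'
from h import *
s=sense(); print(s["time_s"],s["force"],s["eef_pos"],s["joints"],s["wrist_torque"])
plan([542.6,-23.3,151],2.833)
t=capture("top"); c=(541,-23)
w=capture("wrist")
for n,p in (("top",t),("wrist",w)):
    print(n,[ (m["point"],m["confidence"],onz(p,m["point"],s["eef_pos"][2]-47)[:2]) for m in mark_of("lid",p)[:1]])
E
```

```text
17.675 [-0.11197035 -0.42457846 -1.35167651] [542.42815533 -24.64810063 164.05677049] [-2.61170508e-01  4.35288319e-01  1.55903303e+00 -2.36439784e-04
  1.15160889e+00 -1.52020345e+00] [-0.07557501  0.00390041  0.05781605]
plan [0.0005 0.0034 0.0326] [-0.0003 -0.0028 -0.002 ] cur yaw 2.8299
top [([226.0, 254.2], 0.53, array([542.96007415, -26.96751088]))]
wrist [([243.6, 277.8], 0.78, array([541.18407076, -24.33455508]))]
```

Request:
jog_arm(series="0.0005 0.003 0.015 0 0 -0.002 -1;0.0005 0.003 0.03 0 0 -0.002 -1;0.0005 0.003 0.033 0 0 -0.002 -1;0.0005 0.003 0.033 0 0 -0.002 -1")

```text
time_s: 18.38
eef_pos: [543.6, -22.5, 152.6]
ee_rot: [-0.0, 0.153, 0.988, 0.0]
force: [-0.4, 0.6, -1.6]
grip_width: 0.123
grip_force: 68.5
```

Request:
jog_arm(series="0 0 0.004 0 0 0 -1;0 0 0.008 0 0 0 -1;0 0 0.01 0 0 0 -1;0 0 0.01 0 0 0 -1")

```text
time_s: 18.88
eef_pos: [543.6, -22.5, 148.6]
ee_rot: [-0.0, 0.153, 0.988, 0.0]
force: [0.0, -0.3, -1.2]
grip_width: 0.129
grip_force: 68.5
```

Request:
jog_arm(series="0.0018 -0.0027 0 0 0 0 -1;0.0018 -0.0027 0.003 0 0 0 -1;0.0018 -0.0027 0.006 0 0 0 -1;0.0018 -0.0027 0.006 0 0 0 -1")

```text
time_s: 19.38
eef_pos: [542.5, -23.4, 146.1]
ee_rot: [-0.0, 0.153, 0.988, 0.0]
force: [-0.6, -0.1, -1.6]
grip_width: 0.121
grip_force: 68.5
```

Request:
jog_arm(series="0 0 0.0025 0 0 0 -1;0 0 0.005 0 0 0 -1;0 0 0.0075 0 0 0 -1;0 0 0.0075 0 0 0 -1")

```text
time_s: 19.88
eef_pos: [542.6, -23.4, 143.2]
ee_rot: [-0.0, 0.153, 0.988, 0.0]
force: [0.3, -0.9, -0.8]
grip_width: 0.124
grip_force: 68.5
```

The ears are 6 mm below the lug tops with no contact force. Carrying on down to the ring.

Request:
jog_arm(series="0 0 0.005 0 0 0 -1;0 0 0.01 0 0 0 -1;0 0 0.015 0 0 0 -1;0 0 0.019 0 0 0 -1;0 0 0.019 0 0 0 -1")

```text
time_s: 20.5
eef_pos: [542.5, -23.4, 135.6]
ee_rot: [-0.0, 0.153, 0.988, 0.0]
force: [-0.1, 0.4, -1.1]
grip_width: 0.123
grip_force: 68.5
```

Request:
jog_arm(series="0 0 0.0025 0 0 0 -1;0 0 0.005 0 0 0 -1;0 0 0.005 0 0 0 -1")

```text
time_s: 20.88
eef_pos: [542.5, -23.4, 133.6]
ee_rot: [-0.0, 0.153, 0.988, 0.0]
force: [-0.6, -0.9, -2.0]
grip_width: 0.121
grip_force: 68.5
```

Request:
jog_arm(series="0 0 0.002 0 0 0 -1;0 0 0.004 0 0 0 -1;0 0 0.004 0 0 0 -1")

```text
time_s: 21.25
eef_pos: [542.7, -23.4, 132.3]
ee_rot: [0.0, 0.153, 0.988, -0.0]
force: [-1.1, -0.5, 1.0]
grip_width: 0.125
grip_force: 68.9
```

```bash
python3 - <<'E'
from h import *
s=sense(); print(s["force"],s["eef_pos"],s["joints"][5],s["wrist_torque"]); p,R=pose(s); print(np.arctan2(*R.as_matrix()[[1,0],[0,0]]))
E
```

```text
[-1.0658143  -0.52720826  1.01415103] [542.69419861 -23.39079141 132.34237748] -1.5232532661914246 [0.00923423 0.1361786  0.04081236]
2.8352083849723257
```

Light contact on the ring. Now turning clockwise (+tool z), following the lid's centre.

Request:
jog_arm(series="0 -0.0004 0 0 0 0.05 -1;0.0001 -0.0007 0 0 0 0.1 -1;0.0002 -0.0011 0 0 0 0.15 -1;0.0003 -0.0014 0.001 0 0 0.2 -1;0.0003 -0.0015 0.001 0 0 0.222 -1;0.0003 -0.0015 0.001 0 0 0.222 -1")

```text
time_s: 22.0
eef_pos: [542.6, -24.0, 132.0]
ee_rot: [0.0, 0.321, 0.947, 0.0]
force: [0.2, 0.0, 2.5]
grip_width: 0.128
grip_force: 69.1
```

```bash
cat >st.py <<'E'
from h import *
s=sense(); p,R=pose(s); print(round(s["time_s"],2),"F",np.round(s["force"],1),"T",np.round(s["wrist_torque"],2),"p",np.round(s["eef_pos"],1),"yaw",round(float(np.arctan2(*R.as_matrix()[[1,0],[0,0]])),4),"q6",round(s["joints"][5],3),s["grip_width"])
E
python3 st.py
```

```text
22.0 F [0.2 0.  2.5] T [ 0.01 -0.14  0.02] p [542.6 -24.  132. ] yaw 2.4871 q6 -1.176 0.1280948123581657
```

Request:
jog_arm(series="0 -0.0003 0.0006 0 0 0.04 -1;0.0001 -0.0006 0.0016 0 0 0.08 -1;0.0001 -0.0009 0.0028 0 0 0.12 -1;0.0002 -0.0011 0.004 0 0 0.16 -1;0.0002 -0.0012 0.0044 0 0 0.178 -1;0.0002 -0.0012 0.0044 0 0 0.178 -1")

```text
time_s: 22.75
eef_pos: [542.5, -24.4, 130.6]
ee_rot: [0.001, 0.45, 0.893, 0.0]
force: [-0.3, -0.4, 6.1]
grip_width: 0.127
grip_force: 69.6
```

```bash
python3 st.py
```

```text
22.75 F [-0.3 -0.4  6.1] T [-0.09 -0.08  0.08] p [542.5 -24.4 130.6] yaw 2.2079 q6 -0.898 0.12669229478211805
```

Request:
jog_arm(series="0 -0.0002 0.0008 0 0 0.03 -1;0 -0.0004 0.0016 0 0 0.06 -1;0 -0.0006 0.0024 0 0 0.089 -1;0 -0.0006 0.0024 0 0 0.089 -1")

```text
time_s: 23.25
eef_pos: [542.3, -24.6, 129.8]
ee_rot: [0.001, 0.511, 0.859, 0.0]
force: [-0.2, -0.4, 6.3]
grip_width: 0.125
grip_force: 69.7
```

```bash
python3 st.py
```

```text
23.25 F [-0.2 -0.4  6.3] T [-0.08  0.    0.07] p [542.3 -24.6 129.8] yaw 2.0681 q6 -0.758 0.12542274432753941
```

Request:
jog_arm(series="0 -0.0001 0.0005 0 0 0.015 -1;0 -0.0002 0.001 0 0 0.033 -1;0 -0.0002 0.001 0 0 0.033 -1")

```text
time_s: 23.62
eef_pos: [542.2, -24.7, 129.5]
ee_rot: [0.001, 0.533, 0.846, 0.0]
force: [-0.4, -1.2, 6.9]
grip_width: 0.127
grip_force: 69.8
```

```bash
python3 st.py
```

```text
23.62 F [-0.4 -1.2  6.9] T [-0.14  0.05  0.13] p [542.2 -24.7 129.5] yaw 2.0166 q6 -0.707 0.1272585861484137
```

Request:
jog_arm(series="0 -0.0001 0.0004 0 0 0.01 -1;0 -0.0001 0.0004 0 0 0.02 -1;0 -0.0001 0.0004 0 0 0.02 -1")

```text
time_s: 24.0
eef_pos: [542.2, -24.9, 129.3]
ee_rot: [0.001, 0.546, 0.838, -0.0]
force: [-0.1, -2.3, 7.5]
grip_width: 0.126
grip_force: 70.0
```

```bash
python3 st.py
```

```text
24.0 F [-0.1 -2.3  7.5] T [-0.36  0.09  0.49] p [542.2 -24.9 129.3] yaw 1.9861 q6 -0.676 0.12573334584298282
```

Torque jumped from 0.13 to 0.49 N m at 48.6°. One more small nudge to confirm it's the stop.

Request:
jog_arm(series="0 0 0 0 0 0.006 -1;0 0 0 0 0 0.01 -1;0 0 0 0 0 0.01 -1")

```text
time_s: 24.38
eef_pos: [542.2, -25.0, 129.3]
ee_rot: [0.001, 0.552, 0.834, -0.0]
force: [-1.3, -2.9, 7.2]
grip_width: 0.122
grip_force: 70.7
```

```bash
python3 st.py
```

```text
24.38 F [-1.3 -2.9  7.2] T [-0.41  0.19  0.93] p [542.2 -25.  129.3] yaw 1.9714 q6 -0.661 0.12241808643102825
```

It's hard home: torque rises steeply, to 0.93 N m, with almost no movement. Easing the twist, then releasing and lifting.

Request:
jog_arm(series="0 0 -0.001 0 0 -0.008 -1;0 0 -0.001 0 0 -0.008 -1;0 0 -0.002 0 0 -0.008 -0.5;0 0 -0.002 0 0 -0.008 -0.4;0 0 -0.002 0 0 -0.008 -0.4;0 0 -0.03 0 0 -0.008 -0.3;0 0 -0.12 0 0 -0.008 0;0 0 -0.27 0 0 -0.008 0;0.1 0 -0.3 0 0 -0.008 0;0.2 0 -0.3 0 0 -0.008 0;0.2 0 -0.3 0 0 -0.008 0")

```text
time_s: 25.75
eef_pos: [510.0, 51.1, 249.6]
ee_rot: [0.0, 0.547, 0.837, 0.0]
force: [1.0, -0.0, 0.1]
grip_width: 0.503
grip_force: 0.0
```

```bash
python3 st.py; python3 - <<'E'
from h import *
t=capture("top"); w=capture("wrist"); save(w,"w8"); s=capture("scene")
for n,p in(("wrist",w),("top",t)):
    for l,z in (("lid",82.4),("lid_handle",121.4)): print(n,l,[(np.round(m["point"],1),round(m["confidence"],2),np.round(onz(p,m["point"],z)[:2],1)) for m in mark_of(l,p)[:1]])
a=cv2.resize(w["img"],(450,338)); b=cv2.resize(t["img"][170:300,190:330],(350,325)); b=cv2.copyMakeBorder(b,0,13,0,0,0)
cv2.imwrite("pics/fin.png",np.hstack([a,b])[:,:,::-1])
E
```

```text
25.75 F [ 1.  -0.   0.1] T [ 0.    0.02 -0.02] p [510.   51.1 249.6] yaw 1.9835 q6 -0.542 0.5026768144387455
wrist lid [(array([301.1, 276.7]), 0.58, array([551.1, -44.6]))]
wrist lid_handle [(array([302.6, 279.8]), 0.87, array([545. , -24.1]))]
top lid [(array([227.8, 255.9]), 0.75, array([542. , -28.3]))]
top lid_handle [(array([231.8, 252.6]), 0.68, array([529.2, -23.4]))]
```

View pics/fin.png

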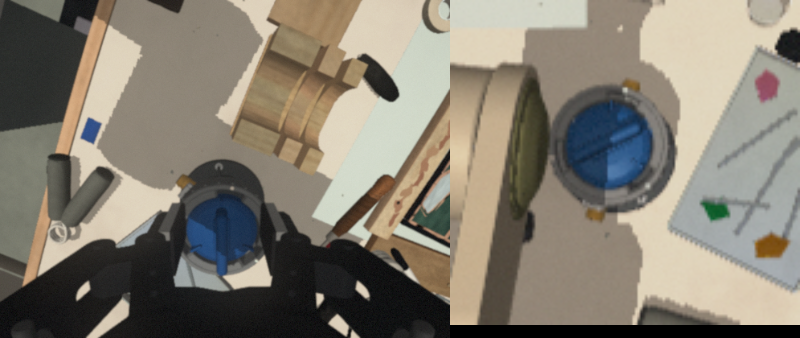

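The lid sits square in the collar, seen at (230, 222) in the left image. Its bar is still in the released direction and the arm is clear. Handing in.

```bash
python3 -c "
from rig import finish_job
print(finish_job())"
```

```text
the job is handed in; nothing more can be done
None
```

The strainer is closed and handed in at about 26 s: the basket sits on its ledge, and the lid was turned about 48° clockwise until torque rose sharply at the stop (0.9 N m peak), then released with the arm clear; no verdict was returned.

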